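# Snap the sprung cap into the blending canister

## Robot

A 6-joint arm with a two-finger parallel gripper is mounted at the origin on the work surface. World frame = base frame: x ahead of the robot, y to its left, z up, the work surface at z = 0. Lengths are in mm, angles in rad, forces in N, time in s.
With the tool pointing down it reaches from about 375 to 925 mm from the base axis. Payload 5.7 kg.
Tool frame: the origin (TCP) lies at the very end of the fingers, on their centre line; the grasp point (between the pads) lies 19 mm behind it; x points along the fingers, y is the direction in which the jaws open and shut, and the axes are right-handed (so a half turn about x gives the same grasp; the last joint's range is limited). The gripper opens to 88 mm and grips with 3 to 60 N. Pads are 20 mm wide; open, the fingers measure 115 mm over their backs; the gripper's body (75 mm by 178 mm) begins 61 mm behind the grasp point.
Start: joints at [1.228, 0.359, 1.51, -0, 1.272, -0.115], TCP at [135.496, 584.468, 222.623] pointing down, gripper open.
Joint ranges: [-2.97, 2.97], [-1.01, 2.36], [0.21, 2.38], [-0.96, 4.11], [0.2, 2.71], [-2.98, 2.98]. Speed limits (rad/s): [2.39, 2.39, 3.14, 3.14, 3.14, 3.14].

## Interface

Orientations are given as a unit quaternion [x, y, z, w].
In Python, from workcell import r gives the robot as it stands.
- The arm moves only by the tool play_rows, never from a script. Its argument "series" is a list of rows, each an object of numbers: "tx", "ty", "tz": the shift along the tool's x, y, z in mm; "wx", "wy", "wz": the turn, a rotation vector about the tool's x, y, z in degrees; "claw": the opening in per cent of the stroke, from 0 (shut) to 100 (fully open). A call has 1 to 12 rows; each row shifts and turns the commanded pose from where the row before left it, along the tool's axes as they then stand; what a row does not reach is not made up. A row lasts 1/12 s, in which the tool goes at most 41.7 mm and 7.16 degrees, less where a joint would pass 70% of its speed; a pose out of reach is approached as far as the arm can. A call is refused whole if a number of a shift passes 41.7 or a number of a turn 7.16, either way. A call with a gripper value outside its range is refused whole. The fingers move at their own pace and stop on an object; the grip force is fixed at half the most. Time passes only in rows, so rows that do not move let the fingers close. It gives the time, the measured TCP pose, the force and the opening at its end, in the units of the state.
- r.sense(): the state, without advancing time (a new reading comes with each control period).
- r.grab_frame(name): name is "scene" or "top" or "wrist"; returns a dict with "pixels" (400x640x3 uint8, blue, green, red), "fovy" (degrees; the focal length in pixels is half the picture's height over the tangent of half this angle, whatever the lens; pixels are square), "cx", "cy" (the principal point, pixels), "rvec" (rotation vector, rad) and "tvec" (3), from world to camera coordinates, as OpenCV has them. Camera axes: x right, y down, z forward; pixel columns grow to the right and rows downward; lengths in mm; the calibration is good to about 2 mm. A picture is of the moment at which its call begins. There is no depth.
- r.sign_off(): hands the job in, once; it reports no verdict.
The state is a dict: "clock": time; "qpos": joint angles; "dq": joint speeds; "joint_torque": joint torques, N m; "ee_pos": TCP position; "orientation": TCP orientation; "contact_force": force on the tool from outside, world axes, zero at the start; "ft_torque": the same for the moment, N m; "grip_width": finger opening in mm.
Only numpy, scipy, OpenCV 4.12 (cv2) and the standard library are available. Lean on these libraries where they do the work, as an engineer would, in place of code of your own. Each camera call takes 0.05 s, during which the arm holds its last target. There are 200 camera calls.

## Task

Pick up the black cap from the steel tray by pinching its two orange tabs together. Keeping them pinched, feel it into the mouth of the open steel canister (its neck sits a few millimetres off true) with the tabs lined up with the two orange marks on the rim, and push it gently but fully home against the soft sprung seal inside. Hold it down while you let go, so that both tabs spring out fully into the two windows under the rim and the cap stays locked there; leave the vials, tins, cup and spray bottle where they are.

Things in the scene. Friction and masses are not known exactly. Their poses are not given: they have to be found in the camera images.
- cap: Loose black and grey cap, about 115 g; origin at the centre of its underside, z up, y through its two orange tabs; symmetric under a half turn. From below: grey round plug 55 mm across, 14 mm long (lowest 1.2 mm tapers to 53.6 mm), then a black flange 72 mm across, 4 mm thick, its top (deck) 18 mm above the origin. Starts plug down on the tray.
- cap_center (a point): Centre of the cap, on its axis, 22 mm above its underside (4 mm above the deck); axes as the cap's. On the deck stand the two tabs, at +y and -y, each 24 mm wide (along x), 4 mm thick, from 18 to 44 mm above the underside. Their outer faces are 52 mm apart let go, 42 mm pinched fully. Keep fingertips above the deck: lower, they take the flange, not the tabs.
- hook_a (a point): Tip of the hook of the +y tab, 4.5 mm above the cap's underside. Each tab carries one hook, 12 mm wide, 5 mm tall (2 to 7 mm above the underside); let go it stands 31.5 mm from the axis, 4 mm beyond the plug; pinched fully it is inside the plug. Hooks are square-edged: unpinched, the cap will not enter.
- tab_a (a joint): How far the +y tab is pressed towards the middle, m: 0 sprung out, 0.005 fully pinched. Each tab needs about 4 N to start moving and 8.5 N to pinch fully, so grip with 15 to 30 N; it springs back when let go.
- tab_b (a joint): The same for the -y tab.
- canister: Open steel canister, fixed, 84 mm across, origin at the centre of its underside, z up. Its separate steel neck, 70 mm across outside, is not set exactly: up to 4 mm off-centre along x and along y, and up to 4 mm higher or lower than given here, firmly stuck there, never turned. Round bore 57.4 mm (1.2 mm all round the plug). Over 25 N between cap and canister damages the seat.
- canister_mouth (a point): Nominal centre of the open mouth, level with the rim's top, 90 mm above the table; the true one is up to 4 mm off in each of x, y and z: find it by touch. Top lip 5 mm thick; under it at +y and -y windows 18 mm wide, 9 mm high for the hooks, orange marks on the rim above them. Hooks pass under the lip only with the flange under 2 mm above the rim.
- seal_nominal (a point): Nominal top centre of the white sprung seal disc in the bore, 48 mm across, always 9 mm below the true rim. The plug meets it with the flange 5 mm above the rim. It yields from 2 N, then 1.8 N per mm: 8 N for the hooks to pass, 11 N when the flange meets the rim. It pushes the cap back up, so keep pressing on the deck while letting go. Latched, the flange is 2 mm above the rim.
- tray: Shallow steel tray, 240 x 260 mm, walls 16 mm high, floor 3 mm thick, fixed; origin at the centre of its underside.
- closed_canister: A like canister already closed with a black screw lid, fixed, 84 mm across and 100 mm high; not to be used. Origin at its underside.
- tin_a: Round aluminium salve tin, 52 mm across, 18 mm high, loose in the tray; origin at its underside.
- tin_b: Another such tin.
- vial_a: Amber glass vial, 25 mm across, 65 mm high, standing on the grey riser (50 mm high); origin at its underside.
- vial_b: Another such vial.
- vial_c: Another such vial.
- cup: White paper cup, 68 mm across the rim, 75 mm high; origin at its underside.
- spray: Blue bottle, 60 mm across, 150 mm high; origin at its underside.
Things that resemble listed ones, but are neither listed nor needed, are in the scene too. What is meant by the cap is not red or turquoise, and is the larger of those in its own colour.

How it is judged:
By the outcome, as a careful person would: the job done as asked, in the order asked, and still so for the second after the job is handed in, with the robot touching nothing.
It also fails if it takes over 72 s, if anything falls off the work surface, if the arm or the gripper's body presses on something with over 40 N, if the wrist force passes 120 N, or if a joint passes its speed limit or range.

## Working session

There is one attempt and no reset: what is moved stays moved. The work goes in short steps, Python scripts to look and compute and a tool call to move; the robot and the scene stay as the last step left them, time stands still between calls to the robot, and variables do not carry over. Pictures are saved under pics/ and viewed, about 8 in all and at most 12, crops included, and the job is handed in when it is done.

Besides the shell and the picture viewer there is one more tool, called after "Call:" by a JSON object that holds its "method" and its "body", one argument or row to a line. play_rows: Moves the arm, as the interface text tells. Its arguments: {"type":"object","properties":{"series":{"type":"array"}},"required":["series"]}

```bash
mkdir -p pics; cat > h.py <<'E'
import numpy as np, cv2
from workcell import r
def grab(name,fn=None):
    f=r.grab_frame(name); im=np.array(f["pixels"],dtype=np.uint8)
    if fn: cv2.imwrite("pics/"+fn,im)
    np.savez("pics/%s.npz"%name,im=im,**{k:np.array(f[k],dtype=float) for k in("fovy","cx","cy","rvec","tvec")})
    return f
def load(name): return dict(np.load("pics/%s.npz"%name))
def ray(f,uv,z):
    fl=200/np.tan(np.radians(float(f["fovy"]))/2)
    R=cv2.Rodrigues(np.array(f["rvec"],float).reshape(3,1))[0]; t=np.array(f["tvec"],float).ravel()
    d=R.T@np.array([(uv[0]-float(f["cx"]))/fl,(uv[1]-float(f["cy"]))/fl,1]); c=-R.T@t
    return c+d*(z-c[2])/d[2]
def proj(f,p):
    fl=200/np.tan(np.radians(float(f["fovy"]))/2)
    K=np.array([[fl,0,float(f["cx"])],[0,fl,float(f["cy"])],[0,0,1]])
    return cv2.projectPoints(np.array(p,float).reshape(-1,1,3),np.array(f["rvec"],float),np.array(f["tvec"],float),K,None)[0].reshape(-1,2)
E
python3 - <<'E'
from h import *
grab("top","top1.png");grab("scene","scene1.png")
print(r.sense())
f=load("top"); print(f["fovy"],f["cx"],f["cy"],-cv2.Rodrigues(f["rvec"])[0].T@f["tvec"].ravel())
E
```

```text
{'clock': 0.1, 'qpos': array([ 1.22792495e+00,  3.59404706e-01,  1.51132347e+00, -3.74449742e-05,
        1.27246156e+00, -1.15122047e-01]), 'dq': array([-1.29518468e-03, -1.92982985e-03, -1.54250590e-03, -2.89939891e-03,
        7.64554447e-04,  8.55143642e-05]), 'joint_torque': array([-4.49911395e-04, -5.16353023e+01, -2.71407062e+01,  6.75746240e-02,
        2.73692014e-02, -1.34135288e-05]), 'ee_pos': array([135.29843393, 583.91954908, 221.91074268]), 'orientation': array([ 0.07979095,  0.70264313, -0.08089652,  0.70241141]), 'contact_force': array([-0.12084677,  0.60862419,  0.62349855]), 'ft_torque': array([-0.03892053,  0.00430549, -0.01898485]), 'grip_width': 88.0778180291275}
51.75287221106418 320.2690492023112 197.896091222149 [ 385.57396441   18.70198343 1394.60815936]
```

View pics/top1.png

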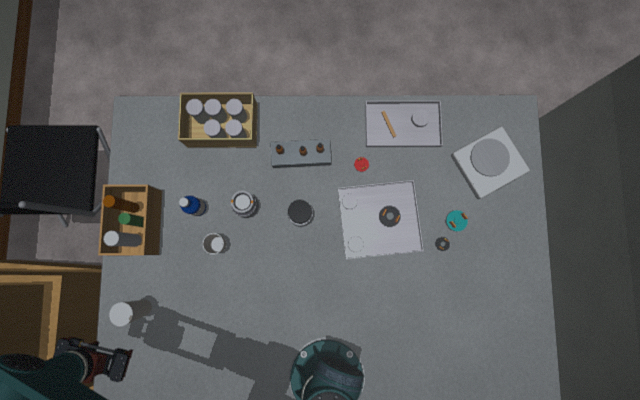

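View pics/scene1.png

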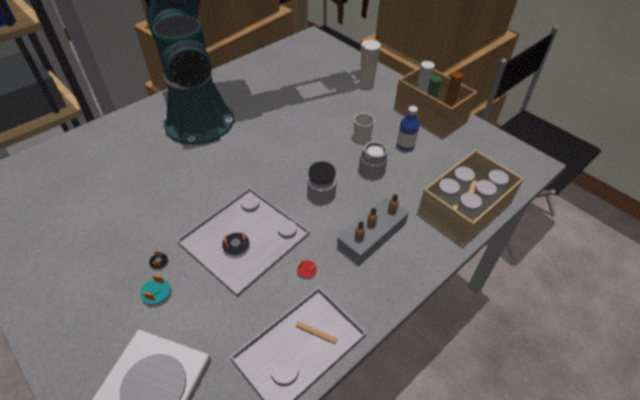

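Top view: the cap is at (390,216) in the tray. The open canister is at (243,204), the closed one at (300,212), the cup at (214,243) and the spray at (190,205). Next I enlarge the cap and canister.

```bash
python3 - <<'E'
from h import *
f=load("top"); im=f["im"]
a=cv2.resize(im[196:236,370:410],(400,400),interpolation=cv2.INTER_CUBIC)
b=cv2.resize(im[184:224,223:263],(400,400),interpolation=cv2.INTER_CUBIC)
cv2.imwrite("pics/crop1.png",np.hstack([a,b]))
hsv=cv2.cvtColor(im,cv2.COLOR_BGR2HSV)
m=((hsv[...,0]<18)&(hsv[...,1]>110)&(hsv[...,2]>60)).astype(np.uint8)
for nm,(x0,y0,z) in dict(cap=(370,196,47),can=(223,184,90)).items():
    n,l,s,c=cv2.connectedComponentsWithStats(m[y0:y0+40,x0:x0+40])
    for i in range(1,n):
        uv=c[i]+[x0,y0]; print(nm,s[i,4],uv,ray(f,uv,z))
print(proj(f,[[490,0,0],[490,0,44]]))
E
```

```text
cap 14 [384.         211.78571429] [ 529.98755498 -191.16169511   47.        ]
cap 12 [397.08333333 218.25      ] [ 508.59735346 -233.54515928   47.        ]
can 5 [231.6 200.8] [561.65291221 301.23103948  90.        ]
can 4 [251.5 201.5] [559.26535579 237.65519801  90.        ]
[[325.67617004 225.14265655]
 [325.85215307 224.13807551]]
```

View pics/crop1.png

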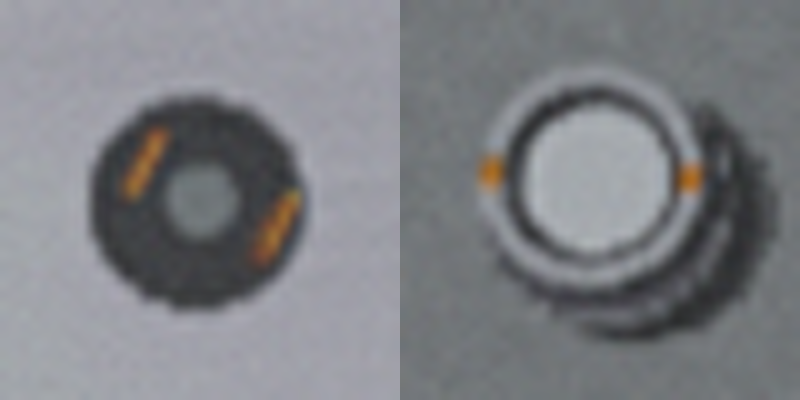

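```bash
cat >> h.py <<'E'
from scipy.spatial.transform import Rotation as Ro
def st():
    s=r.sense(); R=Ro.from_quat(s["orientation"]).as_matrix()
    print("t",round(s["clock"],2),"p",s["ee_pos"].round(1),"jaw yaw",np.degrees(np.arctan2(R[1,1],R[0,1])).round(2),"xax",R[:,0].round(4),"F",s["contact_force"].round(1),"M",s["ft_torque"].round(2),"w",round(s["grip_width"],1),"q6",s["qpos"][5].round(2))
    return s["ee_pos"],R
def to(p):
    """tool-axis shift to world point p"""
    e,R=st(); d=R.T@(np.array(p,float)-e); print("shift",d.round(1),"n@35",(abs(d).max()/35).round(2))
E
python3 - <<'E'
from h import *
to([560.5,269.4,240])
f=r.grab_frame("wrist"); R=cv2.Rodrigues(np.array(f["rvec"]))[0]; c=-R.T@np.array(f["tvec"])
e,T=st(); print("cam in tool",T.T@(c.ravel()-e),"fwd in tool",T.T@R.T@[0,0,1],f["fovy"])
E
```

```text
t 0.1 p [135.3 583.9 221.9] jaw yaw 76.95 xax [-5.0e-04 -1.5e-03 -1.0e+00] F [-0.1  0.6  0.6] M [-0.04  0.   -0.02] w 88.1 q6 -0.12
shift [ -17.8 -210.4  485.2] n@35 13.86
t 0.15 p [135.3 584.  222. ] jaw yaw 76.95 xax [-5.0e-04 -1.3e-03 -1.0e+00] F [0.2 0.2 0.6] M [-0.02  0.03  0.01] w 87.8 q6 -0.12
cam in tool [-163.20072498   -0.25499425  -72.71931376] fwd in tool [9.64684656e-01 6.39167024e-04 2.63406731e-01] 61.22293727189392
```

Call:
{"method": "play_rows", "body": {
  "series": [
    {"tx": -1.3, "ty": -15, "tz": 34.6},
    {"tx": -1.3, "ty": -15, "tz": 34.6},
    {"tx": -1.3, "ty": -15, "tz": 34.6},
    {"tx": -1.3, "ty": -15, "tz": 34.6},
    {"tx": -1.3, "ty": -15, "tz": 34.6},
    {"tx": -1.3, "ty": -15, "tz": 34.6},
    {"tx": -1.3, "ty": -15, "tz": 34.6},
    {"tx": -1.3, "ty": -15, "tz": 34.6},
    {"tx": -1.3, "ty": -15, "tz": 34.6},
    {"tx": -1.3, "ty": -15, "tz": 34.6},
    {"tx": -1.3, "ty": -15, "tz": 34.6},
    {"tx": -1.3, "ty": -15, "tz": 34.6}
  ]
}}

```text
schema error: expected keys tx, ty, tz, wx, wy, wz, claw
```

Call:
{"method": "play_rows", "body": {
  "series": [
    {"tx": -1.3, "ty": -15, "tz": 34.6},
    {"tx": -1.3, "ty": -15, "tz": 34.6},
    {},
    {}
  ]
}}

```text
schema error: expected keys tx, ty, tz, wx, wy, wz, claw
```

```bash
python3 - <<'E'
from h import *
grab("wrist","w1.png"); st()
E
cp pics/wrist.npz pics/wcan.npz
```

```text
t 0.2 p [135.3 584.1 222.1] jaw yaw 76.95 xax [-4.0e-04 -1.2e-03 -1.0e+00] F [-0.3 -0.2 -0.1] M [-0.   -0.01  0.02] w 87.7 q6 -0.12
```

View pics/w1.png

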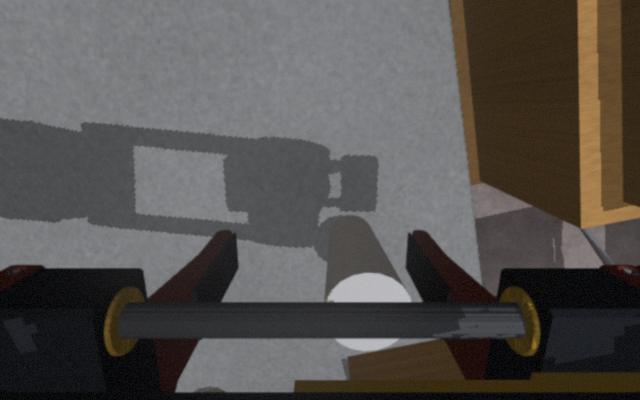

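The call needs every key in each row. The view also shows the fingers blocking the spot beneath the tool, so I'll stop about 70 mm short of it.

Call:
{"method": "play_rows", "body": {
  "series": [
    {"tx": -1.5, "ty": -17.5, "tz": 34.5, "wx": 0, "wy": 0, "wz": 0, "claw": 100},
    {"tx": -1.5, "ty": -17.5, "tz": 34.5, "wx": 0, "wy": 0, "wz": 0, "claw": 100},
    {"tx": -1.5, "ty": -17.5, "tz": 34.5, "wx": 0, "wy": 0, "wz": 0, "claw": 100},
    {"tx": -1.5, "ty": -17.5, "tz": 34.5, "wx": 0, "wy": 0, "wz": 0, "claw": 100},
    {"tx": -1.5, "ty": -17.5, "tz": 34.5, "wx": 0, "wy": 0, "wz": 0, "claw": 100},
    {"tx": -1.5, "ty": -17.5, "tz": 34.5, "wx": 0, "wy": 0, "wz": 0, "claw": 100},
    {"tx": -1.5, "ty": -17.5, "tz": 34.5, "wx": 0, "wy": 0, "wz": 0, "claw": 100},
    {"tx": -1.5, "ty": -17.5, "tz": 34.5, "wx": 0, "wy": 0, "wz": 0, "claw": 100},
    {"tx": -1.5, "ty": -17.5, "tz": 34.5, "wx": 0, "wy": 0, "wz": 0, "claw": 100},
    {"tx": -1.5, "ty": -17.5, "tz": 34.5, "wx": 0, "wy": 0, "wz": 0, "claw": 100},
    {"tx": -1.5, "ty": -17.5, "tz": 34.5, "wx": 0, "wy": 0, "wz": 0, "claw": 100},
    {"tx": -1.5, "ty": -17.5, "tz": 34.5, "wx": 0, "wy": 0, "wz": 0, "claw": 100}
  ]
}}

```text
clock: 1.2
ee_pos: [492.5, 284.8, 240.7]
orientation: [0.08, 0.703, -0.08, 0.702]
contact_force: [0.3, -0.1, 0.1]
grip_width: 88.1
```

Call:
{"method": "play_rows", "body": {
  "series": [
    {"tx": 0, "ty": 0, "tz": 0, "wx": 0, "wy": 0, "wz": 0, "claw": 100},
    {"tx": 0, "ty": 0, "tz": 0, "wx": 0, "wy": 0, "wz": 0, "claw": 100},
    {"tx": 0, "ty": 0, "tz": 0, "wx": 0, "wy": 0, "wz": 0, "claw": 100}
  ]
}}

```text
clock: 1.45
ee_pos: [490.8, 286.3, 240.3]
orientation: [0.081, 0.703, -0.081, 0.702]
contact_force: [-0.4, -0.7, -0.7]
grip_width: 87.8
```

```bash
python3 - <<'E'
from h import *
f=grab("wrist","w2.png"); st(); print(proj(f,[560.5,269.4,90]))
E
cp pics/wrist.npz pics/wcan.npz
```

```text
t 1.5 p [490.3 286.8 240.3] jaw yaw 76.97 xax [-1.4e-03 -1.0e-04 -1.0e+00] F [-1.7  0.7  0.3] M [ 0.07  0.03 -0.02] w 87.8 q6 -0.94
[[320.7702715  255.12733252]]
```

View pics/w2.png

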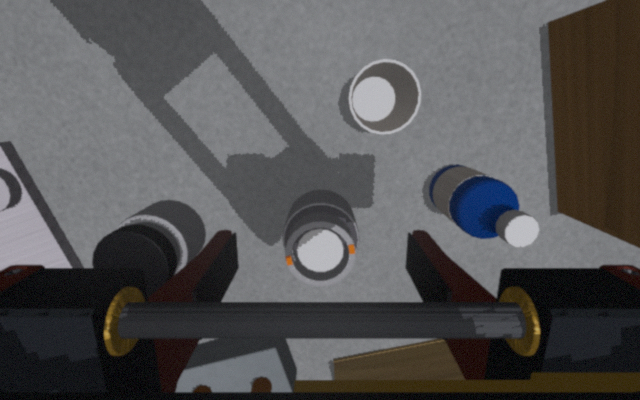

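Wrist view: the mouth is at about (321,252), with orange marks at (290,261) and (351,250). The cup, spray and closed canister are clear of it.

```bash
python3 - <<'E'
from h import *
f=load("wcan"); im=f["im"]; hsv=cv2.cvtColor(im,cv2.COLOR_BGR2HSV)
m=((hsv[...,0]<18)&(hsv[...,1]>130)&(hsv[...,2]>60)).astype(np.uint8)
n,l,s,c=cv2.connectedComponentsWithStats(m[225:285,270:370]); P=[]
for i in range(1,n):
    if s[i,4]>3: p=ray(f,c[i]+[270,225],90);print(s[i,4],c[i]+[270,225],p);P.append(p)
if len(P)==2: d=P[0]-P[1]; print("mid",(P[0]+P[1])/2,"sep",np.linalg.norm(d),"ang",np.degrees(np.arctan2(d[1],d[0]))%180)
# rectify to metric plane z=90 for wrist and top, 0.25mm/px
out=[]
for g in(f,load("top")):
    x0,y0=510,220; q=[[x0,y0,90],[x0+100,y0,90],[x0+100,y0+100,90],[x0,y0+100,90]]
    H=cv2.getPerspectiveTransform(proj(g,q).astype(np.float32),np.float32([[0,0],[400,0],[400,400],[0,400]]))
    out.append(cv2.warpPerspective(g["im"],H,(400,400),flags=cv2.INTER_CUBIC))
cv2.imwrite("pics/rect.png",np.hstack(out))
to([519.3,-212.4,240])
E
```

```text
49 [351.12244898 248.85714286] [560.70764638 300.57441409  90.        ]
45 [288.75555556 260.11111111] [558.53525475 236.61051244  90.        ]
mid [559.62145056 268.59246327  90.        ] sep 64.00078123650592 ang 88.05482397418949
t 1.5 p [490.3 286.8 240.3] jaw yaw 76.97 xax [-1.4e-03 -1.0e-04 -1.0e+00] F [-1.7  0.7  0.3] M [ 0.07  0.03 -0.02] w 87.8 q6 -0.94
shift [ 3.000e-01 -4.798e+02  1.409e+02] n@35 13.71
```

View pics/rect.png

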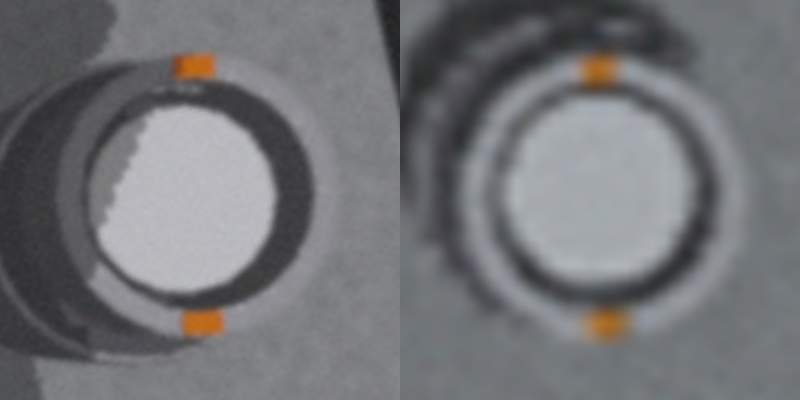

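Both views agree: mouth at about (560, 269), mark axis 88°. Moving over to the cap.

Call:
{"method": "play_rows", "body": {
  "series": [
    {"tx": 0, "ty": -38.6, "tz": 6.1, "wx": 0, "wy": 0, "wz": 0, "claw": 100},
    {"tx": 0, "ty": -38.6, "tz": 6.1, "wx": 0, "wy": 0, "wz": 0, "claw": 100},
    {"tx": 0, "ty": -38.6, "tz": 6.1, "wx": 0, "wy": 0, "wz": 0, "claw": 100},
    {"tx": 0, "ty": -38.6, "tz": 6.1, "wx": 0, "wy": 0, "wz": 0, "claw": 100},
    {"tx": 0, "ty": -38.6, "tz": 6.1, "wx": 0, "wy": 0, "wz": 0, "claw": 100},
    {"tx": 0, "ty": -38.6, "tz": 6.1, "wx": 0, "wy": 0, "wz": 0, "claw": 100},
    {"tx": 0, "ty": -38.6, "tz": 6.1, "wx": 0, "wy": 0, "wz": 0, "claw": 100},
    {"tx": 0, "ty": -38.6, "tz": 6.1, "wx": 0, "wy": 0, "wz": 0, "claw": 100},
    {"tx": 0, "ty": -38.6, "tz": 6.1, "wx": 0, "wy": 0, "wz": 0, "claw": 100},
    {"tx": 0, "ty": -38.6, "tz": 6.1, "wx": 0, "wy": 0, "wz": 0, "claw": 100},
    {"tx": 0, "ty": -38.6, "tz": 6.1, "wx": 0, "wy": 0, "wz": 0, "claw": 100},
    {"tx": 0, "ty": -38.6, "tz": 6.1, "wx": 0, "wy": 0, "wz": 0, "claw": 100}
  ]
}}

```text
clock: 2.5
ee_pos: [457.6, -181.4, 240.9]
orientation: [0.08, 0.703, -0.079, 0.703]
contact_force: [0.3, -0.1, 0.5]
grip_width: 87.6
```

Call:
{"method": "play_rows", "body": {
  "series": [
    {"tx": 0, "ty": 0, "tz": 0, "wx": 6.9, "wy": 0, "wz": 0, "claw": 100},
    {"tx": 0, "ty": 0, "tz": 0, "wx": 6.9, "wy": 0, "wz": 0, "claw": 100},
    {"tx": 0, "ty": 0, "tz": 0, "wx": 0, "wy": 0, "wz": 0, "claw": 100},
    {"tx": 0, "ty": 0, "tz": 0, "wx": 0, "wy": 0, "wz": 0, "claw": 100},
    {"tx": 0, "ty": 0, "tz": 0, "wx": 0, "wy": 0, "wz": 0, "claw": 100}
  ]
}}

```text
clock: 2.92
ee_pos: [458.1, -180.1, 240.7]
orientation: [0.162, 0.688, -0.162, 0.688]
contact_force: [-0.1, -0.5, -0.2]
grip_width: 87.9
```

```bash
python3 - <<'E'
from h import *
f=grab("wrist"); st(); f=load("wrist"); im=f["im"]
uv=proj(f,[519.3,-212.4,47])[0]; print(uv)
hsv=cv2.cvtColor(im,cv2.COLOR_BGR2HSV); x0,y0=int(uv[0])-45,int(uv[1])-45
m=((hsv[...,0]<18)&(hsv[...,1]>130)&(hsv[...,2]>60)).astype(np.uint8)
n,l,s,c=cv2.connectedComponentsWithStats(m[y0:y0+90,x0:x0+90])
for i in range(1,n):
    if s[i,4]>5: print(s[i],c[i]+[x0,y0],ray(f,c[i]+[x0,y0],47))
q=[[469,-262,21],[569,-262,21],[569,-162,21],[469,-162,21]]
out=[]
for z in (21,47):
    for p in q:p[2]=z
    H=cv2.getPerspectiveTransform(proj(f,q).astype(np.float32),np.float32([[0,0],[400,0],[400,400],[0,400]]))
    out.append(cv2.warpPerspective(im,H,(400,400),flags=cv2.INTER_CUBIC))
cv2.imwrite("pics/rect2.png",np.hstack(out))
E
```

```text
t 2.97 p [ 458.2 -180.2  240.7] jaw yaw 63.42 xax [-1.e-04 -0.e+00 -1.e+00] F [-0.3  0.6 -0.1] M [-0.04 -0.06 -0.01] w 87.7 q6 -1.62
[320.20074647 236.5585249 ]
[21 29  6 25 99] [297.93939394 232.65656566] [ 503.932648   -232.73740844   47.        ]
[62 32  6 22 88] [339.375      233.34090909] [ 525.45439037 -191.33527274   47.        ]
```

View pics/rect2.png

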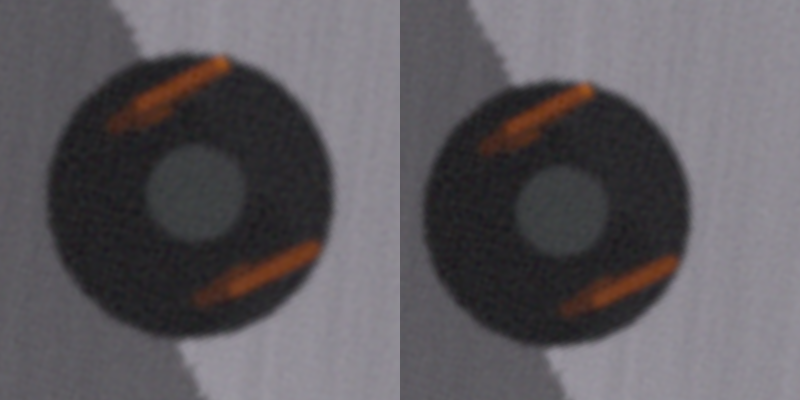

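Flange centre in the rectified view at z=21 is (190,195) px, which is (516.6, -213.2). The fitted diameter is 71.5 mm against 72 expected. The tabs lie at about 62.9° and the jaws at 63.4°.

Call:
{"method": "play_rows", "body": {
  "series": [
    {"tx": 20, "ty": -0.6, "tz": 11.2, "wx": 0, "wy": 0, "wz": 0, "claw": 100},
    {"tx": 32, "ty": -0.6, "tz": 11.2, "wx": 0, "wy": 0, "wz": 0, "claw": 100},
    {"tx": 32, "ty": -0.6, "tz": 11.2, "wx": 0, "wy": 0, "wz": 0, "claw": 100},
    {"tx": 32, "ty": -0.6, "tz": 11.2, "wx": 0, "wy": 0, "wz": 0, "claw": 100},
    {"tx": 32, "ty": -0.6, "tz": 11.2, "wx": 0, "wy": 0, "wz": 0, "claw": 100},
    {"tx": 32, "ty": -0.6, "tz": 11.2, "wx": 0, "wy": 0, "wz": 0, "claw": 100},
    {"tx": 0, "ty": 0, "tz": 0, "wx": 0.5, "wy": 0, "wz": 0, "claw": 100},
    {"tx": 0, "ty": 0, "tz": 0, "wx": 0, "wy": 0, "wz": 0, "claw": 100},
    {"tx": 0, "ty": 0, "tz": 0, "wx": 0, "wy": 0, "wz": 0, "claw": 100},
    {"tx": 0, "ty": 0, "tz": 0, "wx": 0, "wy": 0, "wz": 0, "claw": 100}
  ]
}}

```text
clock: 3.8
ee_pos: [517.2, -215.0, 62.7]
orientation: [0.166, 0.686, -0.167, 0.688]
contact_force: [-0.1, -0.6, 0.9]
grip_width: 87.9
```

```bash
python3 - <<'E'
from h import *
to([516.6,-213.2,23.5])
E
```

```text
t 3.8 p [ 517.2 -215.    62.7] jaw yaw 62.72 xax [ 0.0023 -0.0015 -1.    ] F [-0.1 -0.6  0.9] M [-0.   -0.02  0.08] w 87.9 q6 -1.61
shift [39.2  1.3 -1.4] n@35 1.12
```

Call:
{"method": "play_rows", "body": {
  "series": [
    {"tx": 12, "ty": 1.3, "tz": -1.2, "wx": 0, "wy": 0, "wz": 0, "claw": 100},
    {"tx": 12, "ty": 0, "tz": 0, "wx": 0, "wy": 0, "wz": 0, "claw": 100},
    {"tx": 9, "ty": 0, "tz": 0, "wx": 0, "wy": 0, "wz": 0, "claw": 100},
    {"tx": 4, "ty": 0, "tz": 0, "wx": 0, "wy": 0, "wz": 0, "claw": 100},
    {"tx": 2, "ty": 0, "tz": 0, "wx": 0, "wy": 0, "wz": 0, "claw": 100},
    {"tx": 0, "ty": 0, "tz": 0, "wx": 0, "wy": 0, "wz": 0, "claw": 100},
    {"tx": 0, "ty": 0, "tz": 0, "wx": 0, "wy": 0, "wz": 0, "claw": 100},
    {"tx": 0, "ty": 0, "tz": 0, "wx": 0, "wy": 0, "wz": 0, "claw": 100}
  ]
}}

```text
clock: 4.47
ee_pos: [516.3, -213.5, 22.3]
orientation: [0.167, 0.687, -0.167, 0.687]
contact_force: [0.6, 0.4, 1.4]
grip_width: 87.9
```

```bash
python3 - <<'E'
from h import *
to([516.6,-213.2,23.5])
E
```

```text
t 4.47 p [ 516.3 -213.5   22.3] jaw yaw 62.65 xax [ 8.e-04 -6.e-04 -1.e+00] F [0.6 0.4 1.4] M [ 0.01 -0.   -0.01] w 87.9 q6 -1.61
shift [-1.2  0.4  0.1] n@35 0.03
```

Call:
{"method": "play_rows", "body": {
  "series": [
    {"tx": -0.8, "ty": 0, "tz": 0, "wx": 0, "wy": 0, "wz": 0, "claw": 65},
    {"tx": 0, "ty": 0, "tz": 0, "wx": 0, "wy": 0, "wz": 0, "claw": 60},
    {"tx": 0, "ty": 0, "tz": 0, "wx": 0, "wy": 0, "wz": 0, "claw": 55},
    {"tx": 0, "ty": 0, "tz": 0, "wx": 0, "wy": 0, "wz": 0, "claw": 40},
    {"tx": 0, "ty": 0, "tz": 0, "wx": 0, "wy": 0, "wz": 0, "claw": 20},
    {"tx": 0, "ty": 0, "tz": 0, "wx": 0, "wy": 0, "wz": 0, "claw": 0},
    {"tx": 0, "ty": 0, "tz": 0, "wx": 0, "wy": 0, "wz": 0, "claw": 0},
    {"tx": 0, "ty": 0, "tz": 0, "wx": 0, "wy": 0, "wz": 0, "claw": 0},
    {"tx": 0, "ty": 0, "tz": 0, "wx": 0, "wy": 0, "wz": 0, "claw": 0},
    {"tx": 0, "ty": 0, "tz": 0, "wx": 0, "wy": 0, "wz": 0, "claw": 0}
  ]
}}

```text
clock: 5.3
ee_pos: [515.9, -213.2, 22.8]
orientation: [0.167, 0.687, -0.167, 0.687]
contact_force: [-0.7, 1.1, 5.7]
grip_width: 41.0
```

```bash
python3 - <<'E'
from h import *
st()
E
```

```text
t 5.3 p [ 515.9 -213.2   22.8] jaw yaw 62.65 xax [ 0.e+00 -1.e-04 -1.e+00] F [-0.7  1.1  5.7] M [0.1  0.24 0.06] w 41.0 q6 -1.61
```

Call:
{"method": "play_rows", "body": {
  "series": [
    {"tx": -4, "ty": 0, "tz": 0, "wx": 0, "wy": 0, "wz": 0, "claw": 0},
    {"tx": -10, "ty": 0, "tz": 0, "wx": 0, "wy": 0, "wz": 0, "claw": 0},
    {"tx": -20, "ty": 0, "tz": 0, "wx": 0, "wy": 0, "wz": 0, "claw": 0},
    {"tx": -30, "ty": 0, "tz": 0, "wx": 0, "wy": 0, "wz": 0, "claw": 0},
    {"tx": -30, "ty": 0, "tz": 0, "wx": 0, "wy": 0, "wz": 0, "claw": 0},
    {"tx": -30, "ty": 0, "tz": 0, "wx": 0, "wy": 0, "wz": 0, "claw": 0},
    {"tx": -30, "ty": 0, "tz": 0, "wx": 0, "wy": 0, "wz": 0, "claw": 0},
    {"tx": -15, "ty": 0, "tz": 0, "wx": 0, "wy": 0, "wz": 0, "claw": 0},
    {"tx": -5, "ty": 0, "tz": 0, "wx": 0, "wy": 0, "wz": 0, "claw": 0},
    {"tx": 0, "ty": 0, "tz": 0, "wx": 0, "wy": 0, "wz": 0, "claw": 0},
    {"tx": 0, "ty": 0, "tz": 0, "wx": 0, "wy": 0, "wz": 0, "claw": 0},
    {"tx": 0, "ty": 0, "tz": 0, "wx": 0, "wy": 0, "wz": 0, "claw": 0}
  ]
}}

```text
clock: 6.3
ee_pos: [514.9, -212.6, 195.0]
orientation: [0.167, 0.688, -0.167, 0.686]
contact_force: [-0.2, 0.6, -0.9]
grip_width: 40.7
```

```bash
python3 - <<'E'
from h import *
grab("wrist","w3.png");to([560,269,200])
E
```

```text
t 6.35 p [ 514.8 -212.6  194.8] jaw yaw 62.64 xax [-0.0029  0.0015 -1.    ] F [ 0.1  1.1 -0.8] M [ 0.03  0.   -0.  ] w 41.0 q6 -1.61
shift [  -4.6  448.5 -181.2] n@35 12.82
```

View pics/w3.png

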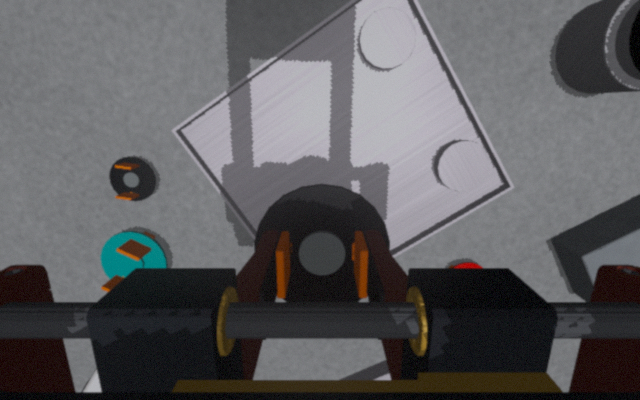

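The cap is held pinched (w = 41 mm), centred at about (322,253); the tray is otherwise undisturbed. Carrying it over.

Call:
{"method": "play_rows", "body": {
  "series": [
    {"tx": -0.4, "ty": 15, "tz": -6, "wx": 0, "wy": 0, "wz": 0, "claw": 0},
    {"tx": -0.4, "ty": 33, "tz": -13.3, "wx": 0, "wy": 0, "wz": 0, "claw": 0},
    {"tx": -0.4, "ty": 33, "tz": -13.3, "wx": 0, "wy": 0, "wz": 0, "claw": 0},
    {"tx": -0.4, "ty": 33, "tz": -13.3, "wx": 0, "wy": 0, "wz": 0, "claw": 0},
    {"tx": -0.4, "ty": 33, "tz": -13.3, "wx": 0, "wy": 0, "wz": 0, "claw": 0},
    {"tx": -0.4, "ty": 33, "tz": -13.3, "wx": 0, "wy": 0, "wz": 0, "claw": 0},
    {"tx": -0.4, "ty": 33, "tz": -13.3, "wx": 0, "wy": 0, "wz": 0, "claw": 0},
    {"tx": -0.4, "ty": 33, "tz": -13.3, "wx": 0, "wy": 0, "wz": 0, "claw": 0},
    {"tx": -0.4, "ty": 33, "tz": -13.3, "wx": 0, "wy": 0, "wz": 0, "claw": 0},
    {"tx": -0.4, "ty": 33, "tz": -13.3, "wx": 0, "wy": 0, "wz": 0, "claw": 0},
    {"tx": -0.4, "ty": 33, "tz": -13.3, "wx": 0, "wy": 0, "wz": 0, "claw": 0},
    {"tx": -0.4, "ty": 33, "tz": -13.3, "wx": 0, "wy": 0, "wz": 0, "claw": 0}
  ]
}}

```text
clock: 7.35
ee_pos: [553.4, 194.1, 199.7]
orientation: [0.167, 0.688, -0.168, 0.686]
contact_force: [0.5, 0.3, -1.6]
grip_width: 40.9
```

Call:
{"method": "play_rows", "body": {
  "series": [
    {"tx": 0, "ty": 33, "tz": -13.3, "wx": 0, "wy": 0, "wz": 0, "claw": 0},
    {"tx": 0, "ty": 25, "tz": -10.1, "wx": 0, "wy": 0, "wz": 0, "claw": 0},
    {"tx": 0, "ty": 12, "tz": -5, "wx": 0, "wy": 0, "wz": 0, "claw": 0},
    {"tx": 0, "ty": 0, "tz": 0, "wx": -5, "wy": 0, "wz": 0, "claw": 0},
    {"tx": 0, "ty": 0, "tz": 0, "wx": -5.1, "wy": 0, "wz": 0, "claw": 0},
    {"tx": 0, "ty": 0, "tz": 0, "wx": -5.1, "wy": 0, "wz": 0, "claw": 0},
    {"tx": 0, "ty": 0, "tz": 0, "wx": -5.1, "wy": 0, "wz": 0, "claw": 0},
    {"tx": 0, "ty": 0, "tz": 0, "wx": -5.1, "wy": 0, "wz": 0, "claw": 0},
    {"tx": 0, "ty": 0, "tz": 0, "wx": 0, "wy": 0, "wz": 0, "claw": 0},
    {"tx": 0, "ty": 0, "tz": 0, "wx": 0, "wy": 0, "wz": 0, "claw": 0},
    {"tx": 0, "ty": 0, "tz": 0, "wx": 0, "wy": 0, "wz": 0, "claw": 0},
    {"tx": 0, "ty": 0, "tz": 0, "wx": 0, "wy": 0, "wz": 0, "claw": 0}
  ]
}}

```text
clock: 8.35
ee_pos: [561.1, 267.4, 200.8]
orientation: [0.013, 0.707, -0.013, 0.707]
contact_force: [-0.7, 0.1, -1.6]
grip_width: 40.7
```

```bash
python3 - <<'E'
from h import *
f=grab("wrist"); e,R=st(); to([559.7,268.9,124])
print(proj(f,e-[0,0,2]))
im=load("wrist")["im"]; cv2.imwrite("pics/t.png",im)
g=im.astype(float).mean(2)
print(g[253,250:400:4].round()); print(g[180:300:4,322].round())
E
```

```text
t 8.4 p [561.2 267.5 201. ] jaw yaw 87.96 xax [-4.e-04 -3.e-04 -1.e+00] F [-0.8  0.2 -0.3] M [ 0.02 -0.02  0.01] w 40.7 q6 -1.2
t 8.4 p [561.2 267.5 201. ] jaw yaw 87.96 xax [-4.e-04 -3.e-04 -1.e+00] F [-0.8  0.2 -0.3] M [ 0.02 -0.02  0.01] w 40.7 q6 -1.2
shift [77.   1.4 -1.5] n@35 2.2
[[321.58290315 249.16527246]]
[144.  71.  40.  41.  39.  39.  33.  80.  75.  48.  65.  29.  49.  82.
  80.  81.  82.  81.  80.  80.  81.  79.  77.  81.  31.  28.  64.  47.
  82.  83.  26.  37.  39.  36.  40. 106. 156. 152.]
[147.  68.  39.  36.  37.  35.  38.  35.  34.  30.  31.  33.  32.  66.
  80.  77.  80.  81.  81.  80.  79.  78.  79.  78.  33.  23.  23.  24.
  25.  28.]
```

Call:
{"method": "play_rows", "body": {
  "series": [
    {"tx": 15, "ty": 1.4, "tz": -1.9, "wx": 0, "wy": 0, "wz": 0, "claw": 0},
    {"tx": 20, "ty": 0, "tz": 0, "wx": 0, "wy": 0, "wz": 0, "claw": 0},
    {"tx": 20, "ty": 0, "tz": 0, "wx": 0, "wy": 0, "wz": 0, "claw": 0},
    {"tx": 15, "ty": 0, "tz": 0, "wx": 0, "wy": 0, "wz": 0, "claw": 0},
    {"tx": 8, "ty": 0, "tz": 0, "wx": 0, "wy": 0, "wz": 0, "claw": 0},
    {"tx": 4, "ty": 0, "tz": 0, "wx": 0, "wy": 0, "wz": 0, "claw": 0},
    {"tx": 0, "ty": 0, "tz": 0, "wx": 0, "wy": 0, "wz": 0, "claw": 0},
    {"tx": 0, "ty": 0, "tz": 0, "wx": 0, "wy": 0, "wz": 0, "claw": 0},
    {"tx": 0, "ty": 0, "tz": 0, "wx": 0, "wy": 0, "wz": 0, "claw": 0},
    {"tx": 0, "ty": 0, "tz": 0, "wx": 0, "wy": 0, "wz": 0, "claw": 0}
  ]
}}

```text
clock: 9.23
ee_pos: [560.2, 269.4, 120.3]
orientation: [0.012, 0.706, -0.012, 0.708]
contact_force: [1.2, -0.5, -1.5]
grip_width: 40.6
```

```bash
python3 - <<'E'
from h import *
to([559.3,269,115])
E
```

```text
t 9.23 p [560.2 269.4 120.3] jaw yaw 88.04 xax [ 1.8e-03  5.0e-04 -1.0e+00] F [ 1.2 -0.5 -1.5] M [ 0.   -0.03  0.02] w 40.6 q6 -1.2
shift [ 5.3 -0.5 -0.9] n@35 0.15
```

Call:
{"method": "play_rows", "body": {
  "series": [
    {"tx": 1, "ty": -0.3, "tz": -0.4, "wx": 0, "wy": 0, "wz": 0, "claw": 0},
    {"tx": 1, "ty": 0, "tz": 0, "wx": 0, "wy": 0, "wz": 0, "claw": 0},
    {"tx": 1, "ty": 0, "tz": 0, "wx": 0, "wy": 0, "wz": 0, "claw": 0},
    {"tx": 1, "ty": 0, "tz": 0, "wx": 0, "wy": 0, "wz": 0, "claw": 0},
    {"tx": 1, "ty": 0, "tz": 0, "wx": 0, "wy": 0, "wz": 0, "claw": 0},
    {"tx": 0.5, "ty": 0, "tz": 0, "wx": 0, "wy": 0, "wz": 0, "claw": 0},
    {"tx": 0, "ty": 0, "tz": 0, "wx": 0, "wy": 0, "wz": 0, "claw": 0},
    {"tx": 0, "ty": 0, "tz": 0, "wx": 0, "wy": 0, "wz": 0, "claw": 0}
  ]
}}

```text
clock: 9.9
ee_pos: [559.0, 268.9, 113.7]
orientation: [0.012, 0.707, -0.012, 0.707]
contact_force: [0.1, 0.5, -1.1]
grip_width: 40.5
```

Call:
{"method": "play_rows", "body": {
  "series": [
    {"tx": 0.7, "ty": 0, "tz": 0, "wx": 0, "wy": 0, "wz": 0, "claw": 0},
    {"tx": 0.7, "ty": 0, "tz": 0, "wx": 0, "wy": 0, "wz": 0, "claw": 0},
    {"tx": 0, "ty": 0, "tz": 0, "wx": 0, "wy": 0, "wz": 0, "claw": 0},
    {"tx": 0, "ty": 0, "tz": 0, "wx": 0, "wy": 0, "wz": 0, "claw": 0}
  ]
}}

```text
clock: 10.23
ee_pos: [559.0, 268.9, 112.3]
orientation: [0.012, 0.707, -0.012, 0.707]
contact_force: [0.3, -0.5, -0.4]
grip_width: 40.8
```

```bash
python3 - <<'E'
from h import *
st()
E
```

```text
t 10.23 p [559.  268.9 112.3] jaw yaw 88.05 xax [-1.e-04 -1.e-04 -1.e+00] F [ 0.3 -0.5 -0.4] M [-0.03  0.06 -0.01] w 40.8 q6 -1.2
```

Call:
{"method": "play_rows", "body": {
  "series": [
    {"tx": 0.5, "ty": 0, "tz": 0, "wx": 0, "wy": 0, "wz": 0, "claw": 0},
    {"tx": 0.5, "ty": 0, "tz": 0, "wx": 0, "wy": 0, "wz": 0, "claw": 0},
    {"tx": 0, "ty": 0, "tz": 0, "wx": 0, "wy": 0, "wz": 0, "claw": 0},
    {"tx": 0, "ty": 0, "tz": 0, "wx": 0, "wy": 0, "wz": 0, "claw": 0}
  ]
}}

```text
clock: 10.57
ee_pos: [558.9, 268.9, 111.3]
orientation: [0.012, 0.707, -0.012, 0.707]
contact_force: [-0.5, 1.1, -0.9]
grip_width: 40.8
```

```bash
python3 - <<'E'
from h import *
st()
E
```

```text
t 10.57 p [558.9 268.9 111.3] jaw yaw 88.05 xax [-2.e-04 -1.e-04 -1.e+00] F [-0.5  1.1 -0.9] M [-0.05  0.02 -0.02] w 40.8 q6 -1.2
```

Call:
{"method": "play_rows", "body": {
  "series": [
    {"tx": 0.5, "ty": 0, "tz": 0, "wx": 0, "wy": 0, "wz": 0, "claw": 0},
    {"tx": 0.4, "ty": 0, "tz": 0, "wx": 0, "wy": 0, "wz": 0, "claw": 0},
    {"tx": 0, "ty": 0, "tz": 0, "wx": 0, "wy": 0, "wz": 0, "claw": 0},
    {"tx": 0, "ty": 0, "tz": 0, "wx": 0, "wy": 0, "wz": 0, "claw": 0}
  ]
}}

```text
clock: 10.9
ee_pos: [558.9, 268.8, 110.3]
orientation: [0.012, 0.707, -0.012, 0.707]
contact_force: [-0.4, 0.5, -1.1]
grip_width: 40.7
```

```bash
python3 - <<'E'
from h import *
st()
E
```

```text
t 10.9 p [558.9 268.8 110.3] jaw yaw 88.05 xax [-2.e-04 -2.e-04 -1.e+00] F [-0.4  0.5 -1.1] M [ 0.01  0.05 -0.04] w 40.7 q6 -1.2
```

Call:
{"method": "play_rows", "body": {
  "series": [
    {"tx": 0.5, "ty": 0, "tz": 0, "wx": 0, "wy": 0, "wz": 0, "claw": 0},
    {"tx": 0.4, "ty": 0, "tz": 0, "wx": 0, "wy": 0, "wz": 0, "claw": 0},
    {"tx": 0, "ty": 0, "tz": 0, "wx": 0, "wy": 0, "wz": 0, "claw": 0},
    {"tx": 0, "ty": 0, "tz": 0, "wx": 0, "wy": 0, "wz": 0, "claw": 0}
  ]
}}

```text
clock: 11.23
ee_pos: [558.9, 268.9, 109.5]
orientation: [0.012, 0.707, -0.012, 0.707]
contact_force: [0.2, -0.3, -1.6]
grip_width: 40.8
```

```bash
python3 - <<'E'
from h import *
st()
E
```

```text
t 11.23 p [558.9 268.9 109.5] jaw yaw 88.05 xax [-2.e-04 -1.e-04 -1.e+00] F [ 0.2 -0.3 -1.6] M [-0.01  0.11 -0.02] w 40.8 q6 -1.2
```

Call:
{"method": "play_rows", "body": {
  "series": [
    {"tx": 0.5, "ty": 0, "tz": 0, "wx": 0, "wy": 0, "wz": 0, "claw": 0},
    {"tx": 0.4, "ty": 0, "tz": 0, "wx": 0, "wy": 0, "wz": 0, "claw": 0},
    {"tx": 0, "ty": 0, "tz": 0, "wx": 0, "wy": 0, "wz": 0, "claw": 0},
    {"tx": 0, "ty": 0, "tz": 0, "wx": 0, "wy": 0, "wz": 0, "claw": 0}
  ]
}}

```text
clock: 11.57
ee_pos: [559.0, 268.9, 108.6]
orientation: [0.012, 0.707, -0.012, 0.707]
contact_force: [-0.7, -0.5, -1.3]
grip_width: 41.0
```

```bash
python3 - <<'E'
from h import *
st()
E
```

```text
t 11.57 p [559.  268.9 108.6] jaw yaw 88.05 xax [-1.e-04 -2.e-04 -1.e+00] F [-0.7 -0.5 -1.3] M [ 0.04  0.07 -0.02] w 41.0 q6 -1.2
```

Call:
{"method": "play_rows", "body": {
  "series": [
    {"tx": 0.5, "ty": 0, "tz": 0, "wx": 0, "wy": 0, "wz": 0, "claw": 0},
    {"tx": 0.4, "ty": 0, "tz": 0, "wx": 0, "wy": 0, "wz": 0, "claw": 0},
    {"tx": 0, "ty": 0, "tz": 0, "wx": 0, "wy": 0, "wz": 0, "claw": 0},
    {"tx": 0, "ty": 0, "tz": 0, "wx": 0, "wy": 0, "wz": 0, "claw": 0}
  ]
}}

```text
clock: 11.9
ee_pos: [559.0, 268.9, 107.7]
orientation: [0.012, 0.707, -0.012, 0.707]
contact_force: [-1.5, 0.3, -1.0]
grip_width: 40.7
```

```bash
python3 - <<'E'
from h import *
st()
E
```

```text
t 11.9 p [559.  268.9 107.7] jaw yaw 88.05 xax [-2.e-04 -2.e-04 -1.e+00] F [-1.5  0.3 -1. ] M [0.01 0.13 0.  ] w 40.7 q6 -1.2
```

Call:
{"method": "play_rows", "body": {
  "series": [
    {"tx": 0.5, "ty": 0, "tz": 0, "wx": 0, "wy": 0, "wz": 0, "claw": 0},
    {"tx": 0.4, "ty": 0, "tz": 0, "wx": 0, "wy": 0, "wz": 0, "claw": 0},
    {"tx": 0, "ty": 0, "tz": 0, "wx": 0, "wy": 0, "wz": 0, "claw": 0},
    {"tx": 0, "ty": 0, "tz": 0, "wx": 0, "wy": 0, "wz": 0, "claw": 0}
  ]
}}

```text
clock: 12.23
ee_pos: [559.0, 268.9, 106.8]
orientation: [0.012, 0.707, -0.012, 0.707]
contact_force: [-0.6, -0.8, -2.0]
grip_width: 40.7
```

```bash
python3 - <<'E'
from h import *
st()
E
```

```text
t 12.23 p [559.  268.9 106.8] jaw yaw 88.05 xax [-1.e-04 -1.e-04 -1.e+00] F [-0.6 -0.8 -2. ] M [ 0.01  0.17 -0.02] w 40.7 q6 -1.2
```

Call:
{"method": "play_rows", "body": {
  "series": [
    {"tx": 0.5, "ty": 0, "tz": 0, "wx": 0, "wy": 0, "wz": 0, "claw": 0},
    {"tx": 0.4, "ty": 0, "tz": 0, "wx": 0, "wy": 0, "wz": 0, "claw": 0},
    {"tx": 0, "ty": 0, "tz": 0, "wx": 0, "wy": 0, "wz": 0, "claw": 0},
    {"tx": 0, "ty": 0, "tz": 0, "wx": 0, "wy": 0, "wz": 0, "claw": 0}
  ]
}}

```text
clock: 12.57
ee_pos: [559.0, 268.8, 105.9]
orientation: [0.012, 0.707, -0.012, 0.707]
contact_force: [-0.6, -0.2, -1.1]
grip_width: 40.7
```

```bash
python3 - <<'E'
from h import *
st()
E
```

```text
t 12.57 p [559.  268.8 105.9] jaw yaw 88.05 xax [-2.e-04 -2.e-04 -1.e+00] F [-0.6 -0.2 -1.1] M [-0.02  0.2  -0.04] w 40.7 q6 -1.2
```

Call:
{"method": "play_rows", "body": {
  "series": [
    {"tx": 0.5, "ty": 0, "tz": 0, "wx": 0, "wy": 0, "wz": 0, "claw": 0},
    {"tx": 0.4, "ty": 0, "tz": 0, "wx": 0, "wy": 0, "wz": 0, "claw": 0},
    {"tx": 0, "ty": 0, "tz": 0, "wx": 0, "wy": 0, "wz": 0, "claw": 0},
    {"tx": 0, "ty": 0, "tz": 0, "wx": 0, "wy": 0, "wz": 0, "claw": 0}
  ]
}}

```text
clock: 12.9
ee_pos: [559.0, 268.9, 105.0]
orientation: [0.012, 0.707, -0.012, 0.707]
contact_force: [-1.1, 0.5, -0.7]
grip_width: 40.8
```

```bash
python3 - <<'E'
from h import *
grab("wrist","w4.png");st();grab("scene")
im=load("scene")["im"];u=proj(load("scene"),[560,269,100])[0].astype(int)
c=cv2.resize(im[u[1]-40:u[1]+40,u[0]-50:u[0]+50],None,fx=6,fy=6,interpolation=cv2.INTER_CUBIC);cv2.imwrite("pics/sc2.png",c)
E
```

```text
t 12.95 p [559.  268.9 105. ] jaw yaw 88.05 xax [-1.e-04 -1.e-04 -1.e+00] F [-0.8 -0.3 -0.7] M [-0.04  0.2  -0.03] w 40.7 q6 -1.2
```

View pics/sc2.png

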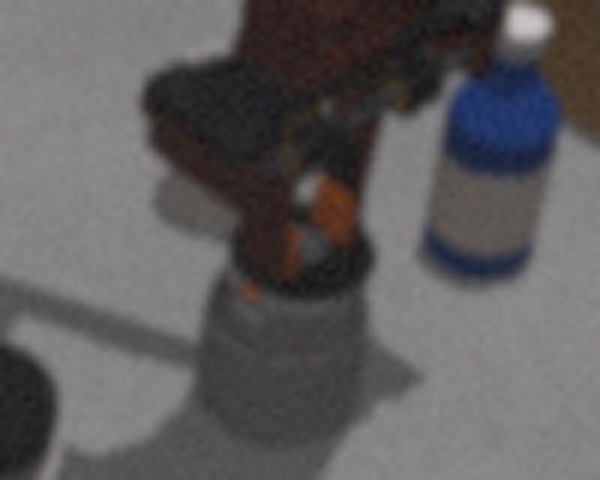

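The scene crop shows the cap sitting over the neck with its plug in the bore. There is only a light push in -x from the +x wall, so I'll ease off in -x and go on down.

Call:
{"method": "play_rows", "body": {
  "series": [
    {"tx": 0, "ty": 0, "tz": -0.5, "wx": 0, "wy": 0, "wz": 0, "claw": 0},
    {"tx": 0.5, "ty": 0, "tz": 0, "wx": 0, "wy": 0, "wz": 0, "claw": 0},
    {"tx": 0.5, "ty": 0, "tz": 0, "wx": 0, "wy": 0, "wz": 0, "claw": 0},
    {"tx": 0, "ty": 0, "tz": 0, "wx": 0, "wy": 0, "wz": 0, "claw": 0},
    {"tx": 0, "ty": 0, "tz": 0, "wx": 0, "wy": 0, "wz": 0, "claw": 0}
  ]
}}

```text
clock: 13.42
ee_pos: [558.7, 268.9, 104.0]
orientation: [0.012, 0.707, -0.012, 0.707]
contact_force: [-1.0, 0.0, -0.2]
grip_width: 40.9
```

```bash
python3 - <<'E'
from h import *
st()
E
```

```text
t 13.42 p [558.7 268.9 104. ] jaw yaw 88.05 xax [ 2.e-04 -1.e-04 -1.e+00] F [-1.   0.  -0.2] M [0.02 0.01 0.03] w 40.9 q6 -1.2
```

Call:
{"method": "play_rows", "body": {
  "series": [
    {"tx": 0.5, "ty": 0, "tz": 0, "wx": 0, "wy": 0, "wz": 0, "claw": 0},
    {"tx": 0.5, "ty": 0, "tz": 0, "wx": 0, "wy": 0, "wz": 0, "claw": 0},
    {"tx": 0, "ty": 0, "tz": 0, "wx": 0, "wy": 0, "wz": 0, "claw": 0},
    {"tx": 0, "ty": 0, "tz": 0, "wx": 0, "wy": 0, "wz": 0, "claw": 0}
  ]
}}

```text
clock: 13.75
ee_pos: [558.5, 268.9, 103.0]
orientation: [0.012, 0.707, -0.012, 0.707]
contact_force: [0.5, 0.0, -1.1]
grip_width: 40.6
```

```bash
python3 - <<'E'
from h import *
st()
E
```

```text
t 13.75 p [558.5 268.9 103. ] jaw yaw 88.05 xax [-1.e-04 -1.e-04 -1.e+00] F [ 0.5  0.  -1.1] M [-0.01 -0.01 -0.03] w 40.6 q6 -1.2
```

Call:
{"method": "play_rows", "body": {
  "series": [
    {"tx": 0.5, "ty": 0, "tz": 0, "wx": 0, "wy": 0, "wz": 0, "claw": 0},
    {"tx": 0.5, "ty": 0, "tz": 0, "wx": 0, "wy": 0, "wz": 0, "claw": 0},
    {"tx": 0.5, "ty": 0, "tz": 0, "wx": 0, "wy": 0, "wz": 0, "claw": 0},
    {"tx": 0, "ty": 0, "tz": 0, "wx": 0, "wy": 0, "wz": 0, "claw": 0},
    {"tx": 0, "ty": 0, "tz": 0, "wx": 0, "wy": 0, "wz": 0, "claw": 0}
  ]
}}

```text
clock: 14.17
ee_pos: [558.7, 268.9, 101.8]
orientation: [0.012, 0.707, -0.012, 0.707]
contact_force: [-0.4, -0.8, 2.1]
grip_width: 40.6
```

```bash
python3 - <<'E'
from h import *
st()
E
```

```text
t 14.17 p [558.7 268.9 101.8] jaw yaw 88.05 xax [ 3.e-04  0.e+00 -1.e+00] F [-0.4 -0.8  2.1] M [-0.07  0.16  0.02] w 40.6 q6 -1.2
```

Call:
{"method": "play_rows", "body": {
  "series": [
    {"tx": 0.5, "ty": 0, "tz": 0, "wx": 0, "wy": 0, "wz": 0, "claw": 0},
    {"tx": 0.5, "ty": 0, "tz": 0, "wx": 0, "wy": 0, "wz": 0, "claw": 0},
    {"tx": 0, "ty": 0, "tz": 0, "wx": 0, "wy": 0, "wz": 0, "claw": 0},
    {"tx": 0, "ty": 0, "tz": 0, "wx": 0, "wy": 0, "wz": 0, "claw": 0}
  ]
}}

```text
clock: 14.5
ee_pos: [558.7, 268.9, 100.7]
orientation: [0.012, 0.707, -0.012, 0.707]
contact_force: [-1.5, 0.1, 3.7]
grip_width: 41.0
```

```bash
python3 - <<'E'
from h import *
st()
E
```

```text
t 14.5 p [558.7 268.9 100.7] jaw yaw 88.05 xax [ 2.e-04 -0.e+00 -1.e+00] F [-1.5  0.1  3.7] M [-0.05  0.21  0.04] w 41.0 q6 -1.2
```

Seal found: contact at TCP z of about 102.4, so the rim is at about 91.6 and the flange should meet it at about 97.4.

Call:
{"method": "play_rows", "body": {
  "series": [
    {"tx": 0, "ty": 0, "tz": -0.4, "wx": 0, "wy": 0, "wz": 0, "claw": 0},
    {"tx": 0.5, "ty": 0, "tz": 0, "wx": 0, "wy": 0, "wz": 0, "claw": 0},
    {"tx": 0.5, "ty": 0, "tz": 0, "wx": 0, "wy": 0, "wz": 0, "claw": 0},
    {"tx": 0.5, "ty": 0, "tz": 0, "wx": 0, "wy": 0, "wz": 0, "claw": 0},
    {"tx": 0, "ty": 0, "tz": 0, "wx": 0, "wy": 0, "wz": 0, "claw": 0},
    {"tx": 0, "ty": 0, "tz": 0, "wx": 0, "wy": 0, "wz": 0, "claw": 0}
  ]
}}

```text
clock: 15.0
ee_pos: [558.6, 269.0, 99.4]
orientation: [0.012, 0.707, -0.012, 0.707]
contact_force: [-0.9, -0.8, 6.6]
grip_width: 41.2
```

```bash
python3 - <<'E'
from h import *
st()
E
```

```text
t 15.0 p [558.6 269.   99.4] jaw yaw 88.05 xax [ 1.e-03  1.e-04 -1.e+00] F [-0.9 -0.8  6.6] M [-0.19  0.09  0.  ] w 41.2 q6 -1.2
```

Call:
{"method": "play_rows", "body": {
  "series": [
    {"tx": 0.5, "ty": 0, "tz": 0, "wx": 0, "wy": 0, "wz": 0, "claw": 0},
    {"tx": 0.4, "ty": 0, "tz": 0, "wx": 0, "wy": 0, "wz": 0, "claw": 0},
    {"tx": 0, "ty": 0, "tz": 0, "wx": 0, "wy": 0, "wz": 0, "claw": 0},
    {"tx": 0, "ty": 0, "tz": 0, "wx": 0, "wy": 0, "wz": 0, "claw": 0}
  ]
}}

```text
clock: 15.33
ee_pos: [558.6, 269.0, 98.7]
orientation: [0.012, 0.707, -0.012, 0.707]
contact_force: [-0.8, -1.2, 7.5]
grip_width: 40.5
```

```bash
python3 - <<'E'
from h import *
st()
E
```

```text
t 15.33 p [558.6 269.   98.7] jaw yaw 88.05 xax [ 1.e-03  1.e-04 -1.e+00] F [-0.8 -1.2  7.5] M [-0.23  0.12 -0.01] w 40.5 q6 -1.2
```

Call:
{"method": "play_rows", "body": {
  "series": [
    {"tx": 0.4, "ty": 0, "tz": 0, "wx": 0, "wy": 0, "wz": 0, "claw": 0},
    {"tx": 0.4, "ty": 0, "tz": 0, "wx": 0, "wy": 0, "wz": 0, "claw": 0},
    {"tx": 0, "ty": 0, "tz": 0, "wx": 0, "wy": 0, "wz": 0, "claw": 0},
    {"tx": 0, "ty": 0, "tz": 0, "wx": 0, "wy": 0, "wz": 0, "claw": 0}
  ]
}}

```text
clock: 15.67
ee_pos: [558.6, 269.0, 98.1]
orientation: [0.012, 0.707, -0.012, 0.707]
contact_force: [-1.6, -1.0, 8.2]
grip_width: 40.6
```

```bash
python3 - <<'E'
from h import *
st()
E
```

```text
t 15.67 p [558.6 269.   98.1] jaw yaw 88.05 xax [ 1.2e-03  1.0e-04 -1.0e+00] F [-1.6 -1.   8.2] M [-0.16  0.2   0.  ] w 40.6 q6 -1.2
```

Call:
{"method": "play_rows", "body": {
  "series": [
    {"tx": 0.4, "ty": 0, "tz": 0, "wx": 0, "wy": 0, "wz": 0, "claw": 0},
    {"tx": 0, "ty": 0, "tz": 0, "wx": 0, "wy": 0, "wz": 0, "claw": 0},
    {"tx": 0, "ty": 0, "tz": 0, "wx": 0, "wy": 0, "wz": 0, "claw": 0}
  ]
}}

```text
clock: 15.92
ee_pos: [558.7, 269.0, 97.8]
orientation: [0.012, 0.707, -0.012, 0.707]
contact_force: [-0.5, -1.4, 9.3]
grip_width: 40.9
```

```bash
python3 - <<'E'
from h import *
st()
E
```

```text
t 15.92 p [558.7 269.   97.8] jaw yaw 88.05 xax [ 1.2e-03  1.0e-04 -1.0e+00] F [-0.5 -1.4  9.3] M [-0.19  0.25  0.03] w 40.9 q6 -1.2
```

Call:
{"method": "play_rows", "body": {
  "series": [
    {"tx": 0.4, "ty": 0, "tz": 0, "wx": 0, "wy": 0, "wz": 0, "claw": 0},
    {"tx": 0.2, "ty": 0, "tz": 0, "wx": 0, "wy": 0, "wz": 0, "claw": 0},
    {"tx": 0, "ty": 0, "tz": 0, "wx": 0, "wy": 0, "wz": 0, "claw": 0},
    {"tx": 0, "ty": 0, "tz": 0, "wx": 0, "wy": 0, "wz": 0, "claw": 0}
  ]
}}

```text
clock: 16.25
ee_pos: [558.7, 269.0, 97.5]
orientation: [0.012, 0.706, -0.012, 0.708]
contact_force: [-1.4, -0.8, 10.6]
grip_width: 41.2
```

```bash
python3 - <<'E'
from h import *
st()
E
```

```text
t 16.25 p [558.7 269.   97.5] jaw yaw 88.05 xax [ 1.4e-03  2.0e-04 -1.0e+00] F [-1.4 -0.8 10.6] M [-0.29  0.28  0.04] w 41.2 q6 -1.2
```

Call:
{"method": "play_rows", "body": {
  "series": [
    {"tx": 0.4, "ty": 0, "tz": 0, "wx": 0, "wy": 0, "wz": 0, "claw": 0},
    {"tx": 0, "ty": 0, "tz": 0, "wx": 0, "wy": 0, "wz": 0, "claw": 0},
    {"tx": 0, "ty": 0, "tz": 0, "wx": 0, "wy": 0, "wz": 0, "claw": 0},
    {"tx": 0, "ty": 0, "tz": 0, "wx": 0, "wy": 0, "wz": 0, "claw": 0}
  ]
}}

```text
clock: 16.58
ee_pos: [558.8, 269.0, 97.4]
orientation: [0.012, 0.706, -0.012, 0.708]
contact_force: [-2.4, -2.0, 13.9]
grip_width: 40.6
```

```bash
python3 - <<'E'
from h import *
st()
E
```

```text
t 16.58 p [558.8 269.   97.4] jaw yaw 88.05 xax [ 1.6e-03  2.0e-04 -1.0e+00] F [-2.4 -2.  13.9] M [-0.31  0.42 -0.02] w 40.6 q6 -1.2
```

The flange has met the rim at 97.4 as predicted, with force starting to rise. Next I ease the grip to about 41.4 mm, tabs still pinched, so the tips can slide down onto the deck.

Call:
{"method": "play_rows", "body": {
  "series": [
    {"tx": 0, "ty": 0, "tz": 0, "wx": 0, "wy": 0, "wz": 0, "claw": 47},
    {"tx": 0, "ty": 0, "tz": 0, "wx": 0, "wy": 0, "wz": 0, "claw": 47},
    {"tx": 0, "ty": 0, "tz": 0, "wx": 0, "wy": 0, "wz": 0, "claw": 47}
  ]
}}

```text
clock: 16.83
ee_pos: [558.8, 269.0, 97.4]
orientation: [0.012, 0.706, -0.012, 0.708]
contact_force: [-2.9, -1.9, 14.4]
grip_width: 40.8
```

```bash
python3 - <<'E'
from h import *
st()
E
```

```text
t 16.83 p [558.8 269.   97.4] jaw yaw 88.05 xax [ 1.6e-03  3.0e-04 -1.0e+00] F [-2.9 -1.9 14.4] M [-0.31  0.51 -0.05] w 40.8 q6 -1.2
```

Call:
{"method": "play_rows", "body": {
  "series": [
    {"tx": 0.2, "ty": 0, "tz": 0, "wx": 0, "wy": 0, "wz": 0, "claw": 47.5},
    {"tx": 0, "ty": 0, "tz": 0, "wx": 0, "wy": 0, "wz": 0, "claw": 47.5},
    {"tx": 0, "ty": 0, "tz": 0, "wx": 0, "wy": 0, "wz": 0, "claw": 47.5}
  ]
}}

```text
clock: 17.08
ee_pos: [558.9, 269.1, 97.1]
orientation: [0.012, 0.706, -0.012, 0.708]
contact_force: [-1.2, -0.7, 13.2]
grip_width: 42.0
```

```bash
python3 - <<'E'
from h import *
st()
E
```

```text
t 17.08 p [558.9 269.1  97.1] jaw yaw 88.06 xax [ 1.8e-03  3.0e-04 -1.0e+00] F [-1.2 -0.7 13.2] M [-0.3   0.35  0.08] w 42.0 q6 -1.2
```

Call:
{"method": "play_rows", "body": {
  "series": [
    {"tx": 0.2, "ty": 0, "tz": 0, "wx": 0, "wy": 0, "wz": 0, "claw": 47.5},
    {"tx": 0.2, "ty": 0, "tz": 0, "wx": 0, "wy": 0, "wz": 0, "claw": 47.5},
    {"tx": 0, "ty": 0, "tz": 0, "wx": 0, "wy": 0, "wz": 0, "claw": 47.5}
  ]
}}

```text
clock: 17.33
ee_pos: [559.0, 269.1, 96.7]
orientation: [0.012, 0.706, -0.012, 0.708]
contact_force: [-1.9, -1.1, 12.2]
grip_width: 41.7
```

```bash
python3 - <<'E'
from h import *
st()
E
```

```text
t 17.33 p [559.  269.1  96.7] jaw yaw 88.06 xax [ 2.e-03  3.e-04 -1.e+00] F [-1.9 -1.1 12.2] M [-0.26  0.26  0.07] w 41.7 q6 -1.2
```

Call:
{"method": "play_rows", "body": {
  "series": [
    {"tx": 0.2, "ty": 0, "tz": 0, "wx": 0, "wy": 0, "wz": 0, "claw": 47.5},
    {"tx": 0.1, "ty": 0, "tz": 0, "wx": 0, "wy": 0, "wz": 0, "claw": 47.5},
    {"tx": 0, "ty": 0, "tz": 0, "wx": 0, "wy": 0, "wz": 0, "claw": 47.5}
  ]
}}

```text
clock: 17.58
ee_pos: [559.0, 269.1, 96.5]
orientation: [0.012, 0.706, -0.012, 0.708]
contact_force: [-1.0, -1.2, 13.0]
grip_width: 42.0
```

```bash
python3 - <<'E'
from h import *
st()
E
```

```text
t 17.58 p [559.  269.1  96.5] jaw yaw 88.06 xax [ 2.1e-03  3.0e-04 -1.0e+00] F [-1.  -1.2 13. ] M [-0.29  0.33  0.05] w 42.0 q6 -1.2
```

The fingers are slipping down the tabs at a steady 13 N, as planned. Going on to the deck.

Call:
{"method": "play_rows", "body": {
  "series": [
    {"tx": 0.2, "ty": 0, "tz": 0, "wx": 0, "wy": 0, "wz": 0, "claw": 47.5},
    {"tx": 0.2, "ty": 0, "tz": 0, "wx": 0, "wy": 0, "wz": 0, "claw": 47.5},
    {"tx": 0, "ty": 0, "tz": 0, "wx": 0, "wy": 0, "wz": 0, "claw": 47.5}
  ]
}}

```text
clock: 17.83
ee_pos: [559.1, 269.1, 96.1]
orientation: [0.012, 0.706, -0.012, 0.708]
contact_force: [-2.5, -2.3, 12.8]
grip_width: 41.7
```

```bash
python3 - <<'E'
from h import *
st()
E
```

```text
t 17.83 p [559.1 269.1  96.1] jaw yaw 88.06 xax [ 2.1e-03  3.0e-04 -1.0e+00] F [-2.5 -2.3 12.8] M [-0.37  0.27  0.07] w 41.7 q6 -1.2
```

Call:
{"method": "play_rows", "body": {
  "series": [
    {"tx": 0.2, "ty": 0, "tz": 0, "wx": 0, "wy": 0, "wz": 0, "claw": 47.5},
    {"tx": 0.2, "ty": 0, "tz": 0, "wx": 0, "wy": 0, "wz": 0, "claw": 47.5},
    {"tx": 0, "ty": 0, "tz": 0, "wx": 0, "wy": 0, "wz": 0, "claw": 47.5}
  ]
}}

```text
clock: 18.08
ee_pos: [559.1, 269.1, 96.1]
orientation: [0.012, 0.706, -0.012, 0.708]
contact_force: [-2.5, -1.2, 16.1]
grip_width: 41.7
```

```bash
python3 - <<'E'
from h import *
st()
E
```

```text
t 18.08 p [559.1 269.1  96.1] jaw yaw 88.07 xax [ 2.4e-03  3.0e-04 -1.0e+00] F [-2.5 -1.2 16.1] M [-0.4   0.42  0.02] w 41.7 q6 -1.2
```

The tips are on the deck: z has stopped and the force is up to 16 N. Now opening stepwise while pressing.

Call:
{"method": "play_rows", "body": {
  "series": [
    {"tx": 0.1, "ty": 0, "tz": 0, "wx": 0, "wy": 0, "wz": 0, "claw": 51},
    {"tx": 0, "ty": 0, "tz": 0, "wx": 0, "wy": 0, "wz": 0, "claw": 54},
    {"tx": 0, "ty": 0, "tz": 0, "wx": 0, "wy": 0, "wz": 0, "claw": 57},
    {"tx": 0, "ty": 0, "tz": 0, "wx": 0, "wy": 0, "wz": 0, "claw": 57}
  ]
}}

```text
clock: 18.42
ee_pos: [559.2, 269.7, 96.0]
orientation: [0.012, 0.706, -0.011, 0.708]
contact_force: [-2.5, -0.8, 15.2]
grip_width: 50.1
```

```bash
python3 - <<'E'
from h import *
st()
E
```

```text
t 18.42 p [559.2 269.7  96. ] jaw yaw 88.06 xax [ 0.0026  0.0014 -1.    ] F [-2.5 -0.8 15.2] M [0.03 0.42 0.12] w 50.1 q6 -1.2
```

Call:
{"method": "play_rows", "body": {
  "series": [
    {"tx": 0, "ty": 0, "tz": 0, "wx": 0, "wy": 0, "wz": 0, "claw": 60},
    {"tx": 0, "ty": 0, "tz": 0, "wx": 0, "wy": 0, "wz": 0, "claw": 63},
    {"tx": 0, "ty": 0, "tz": 0, "wx": 0, "wy": 0, "wz": 0, "claw": 66},
    {"tx": 0, "ty": 0, "tz": 0, "wx": 0, "wy": 0, "wz": 0, "claw": 66},
    {"tx": 0, "ty": 0, "tz": 0, "wx": 0, "wy": 0, "wz": 0, "claw": 66}
  ]
}}

```text
clock: 18.83
ee_pos: [559.6, 270.2, 96.0]
orientation: [0.013, 0.706, -0.011, 0.708]
contact_force: [-2.0, 2.4, 14.1]
grip_width: 57.7
```

```bash
python3 - <<'E'
from h import *
grab("wrist","w5.png");st()
E
```

```text
t 18.88 p [559.6 270.2  96. ] jaw yaw 88.04 xax [ 0.0033  0.0023 -1.    ] F [-1.9  1.6 13.7] M [ 0.28  0.29 -0.02] w 57.9 q6 -1.2
```

View pics/w5.png

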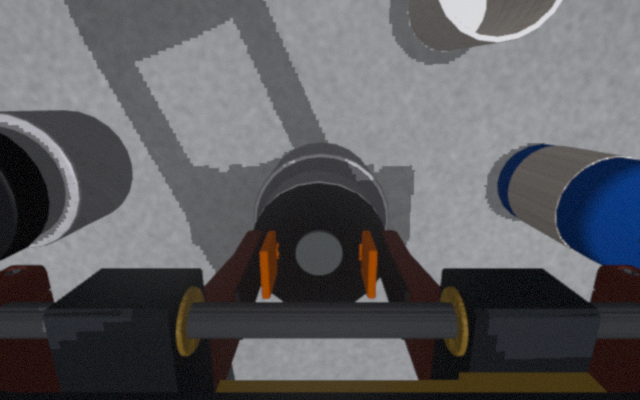

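Image 10: both tabs are spread, outer edges at about u = 262 and 377, clear of or just beside the fingers, with 14 N still held on the deck. Lifting gently.

Call:
{"method": "play_rows", "body": {
  "series": [
    {"tx": -0.5, "ty": 0, "tz": 0, "wx": 0, "wy": 0, "wz": 0, "claw": 67},
    {"tx": -0.5, "ty": 0, "tz": 0, "wx": 0, "wy": 0, "wz": 0, "claw": 68},
    {"tx": -1, "ty": 0, "tz": 0, "wx": 0, "wy": 0, "wz": 0, "claw": 69},
    {"tx": -1, "ty": 0, "tz": 0, "wx": 0, "wy": 0, "wz": 0, "claw": 70},
    {"tx": -2, "ty": 0, "tz": 0, "wx": 0, "wy": 0, "wz": 0, "claw": 72},
    {"tx": 0, "ty": 0, "tz": 0, "wx": 0, "wy": 0, "wz": 0, "claw": 72},
    {"tx": 0, "ty": 0, "tz": 0, "wx": 0, "wy": 0, "wz": 0, "claw": 72}
  ]
}}

```text
clock: 19.47
ee_pos: [557.6, 268.8, 98.6]
orientation: [0.012, 0.707, -0.012, 0.707]
contact_force: [0.8, 0.3, -0.1]
grip_width: 63.3
```

```bash
python3 - <<'E'
from h import *
st()
E
```

```text
t 19.47 p [557.6 268.8  98.6] jaw yaw 88.05 xax [-1.e-03 -4.e-04 -1.e+00] F [ 0.8  0.3 -0.1] M [ 0.03 -0.04  0.02] w 63.3 q6 -1.2
```

Call:
{"method": "play_rows", "body": {
  "series": [
    {"tx": -5, "ty": 0, "tz": 0, "wx": 0, "wy": 0, "wz": 0, "claw": 80},
    {"tx": -10, "ty": 0, "tz": 0, "wx": 0, "wy": 0, "wz": 0, "claw": 85},
    {"tx": -20, "ty": 0, "tz": 0, "wx": 0, "wy": 0, "wz": 0, "claw": 85},
    {"tx": -30, "ty": 0, "tz": 0, "wx": 0, "wy": 0, "wz": 0, "claw": 85},
    {"tx": -30, "ty": 0, "tz": -15, "wx": 0, "wy": 0, "wz": 0, "claw": 85},
    {"tx": -20, "ty": 0, "tz": -20, "wx": 0, "wy": 0, "wz": 0, "claw": 85},
    {"tx": -10, "ty": 0, "tz": -20, "wx": 0, "wy": 0, "wz": 0, "claw": 85},
    {"tx": 0, "ty": 0, "tz": -10, "wx": 0, "wy": 0, "wz": 0, "claw": 85},
    {"tx": 0, "ty": 0, "tz": 0, "wx": 0, "wy": 0, "wz": 0, "claw": 85},
    {"tx": 0, "ty": 0, "tz": 0, "wx": 0, "wy": 0, "wz": 0, "claw": 85},
    {"tx": 0, "ty": 0, "tz": 0, "wx": 0, "wy": 0, "wz": 0, "claw": 85}
  ]
}}

```text
clock: 20.38
ee_pos: [493.6, 270.9, 223.3]
orientation: [0.012, 0.707, -0.012, 0.707]
contact_force: [-0.1, 0.3, 0.0]
grip_width: 74.7
```

```bash
python3 - <<'E'
from h import *
f=grab("wrist"); st(); f=load("wrist"); im=f["im"]
s=grab("scene"); s=load("scene")
a=[]
for g in(f,s):
    u=proj(g,[559,269,100])[0].astype(int); k=60 if g is f else 35
    a.append(cv2.resize(g["im"][u[1]-k:u[1]+k,u[0]-k:u[0]+k],(400,400),interpolation=cv2.INTER_CUBIC))
cv2.imwrite("pics/fin.png",np.hstack(a))
hsv=cv2.cvtColor(im,cv2.COLOR_BGR2HSV); u=proj(f,[559,269,120])[0].astype(int)
m=((hsv[...,0]<18)&(hsv[...,1]>130)&(hsv[...,2]>60)).astype(np.uint8)
x0,y0=u-50
n,l,t,c=cv2.connectedComponentsWithStats(m[y0:y0+100,x0:x0+100])
P=[]
for i in range(1,n):
    if t[i,4]>8: p=ray(f,c[i]+[x0,y0],118); P.append(p); print(t[i,4],c[i]+[x0,y0],p)
if len(P)==2: print("sep",np.linalg.norm(P[0]-P[1]),"mid",(P[0]+P[1])/2)
E
```

```text
t 20.43 p [493.7 270.9 223.1] jaw yaw 88.03 xax [-1.e-03 -7.e-04 -1.e+00] F [0.1 0.8 0.2] M [ 0.05 -0.01  0.06] w 74.7 q6 -1.16
243 [294.79423868 267.84773663] [555.95124108 245.64055918 118.        ]
236 [348.89830508 267.74576271] [557.38839326 292.81931338 118.        ]
sep 47.20063828759878 mid [556.66981717 269.22993628 118.        ]
```

View pics/fin.png

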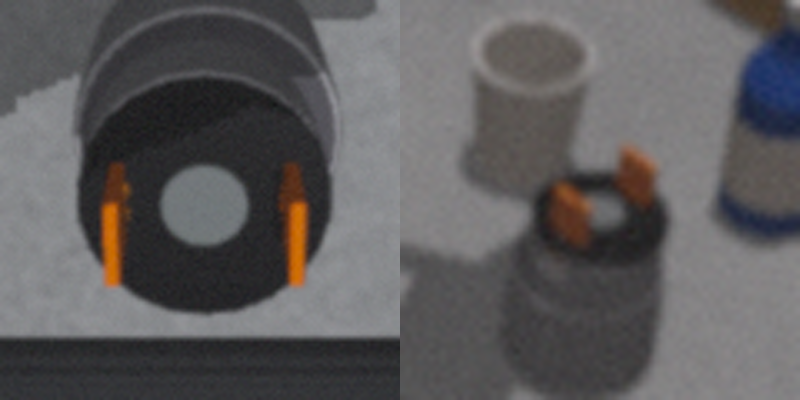

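Final views: the cap sits level and low on the neck. Tab centres are about 47 mm apart (48 expected when let go, 38 pinched), which the bore only allows with the hooks out in the windows. The cup and spray are undisturbed.

```bash
python3 -c "
from h import *
print(r.sign_off()); st()"
```

```text
the job is handed in; nothing more can be done
None
the job is handed in; nothing more can be done
```

The black cap is in the open canister and, from my last checks, locked there. I handed the job in at about 20.5 s of the 72 s allowed.

**What I did:**
- **Grasp:** I pinched the cap by its two tabs (opening about 41 mm) and carried it over to the canister.
- **Insertion:** I felt the plug into the bore, easing 0.9 mm in -x when the wall pushed back lightly.
- **Seating:** The seal touched at TCP height 102.4, which puts the rim at about 91.6 mm. The flange then met the rim at 97.4, as predicted.
- **Release:** I eased the grip so the fingertips slid down onto the deck. I kept pressing there with 14–16 N while opening, then lifted off. The highest force I read at the wrist was about 16 N.

**Last checks:**
- The robot touches nothing; the force reads about zero.
- The tab centres are about 47 mm apart, against 48 expected when let go and 38 when pinched. The cap also sits low and level on the neck, so I take both hooks to be in their windows.
- I did not see the hooks directly, and I did not tug the cap to test the lock.
- The cup and spray looked undisturbed in the last view, and both tins at the lift-off view. I did not look at the vials again after the start, but the arm never worked near them.

**One disagreement:** two wrist-camera views placed the cap's position in the gripper about 1.6 mm apart. I settled the fit by touch instead.

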